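Put the stray magnet away in its lidded tub

TASK

Tip the tub's loose lid up by its tab, so that it pivots on the far side of the rim, lift it off and lay it flat on the desk clear of the tub. Then put the stray round magnet that lies on the desk into the tub. Leave the tub standing, do not push it about, and do not shift anything else on the desk.

Things in the scene. Friction and masses are not known exactly. Their poses are not given: they have to be found in the camera images.
- tub: Round open white plastic tub, heavy (1.6 kg or so, it stands by its weight), 110 mm high, outer diameter 116 mm at the foot and 124 mm at the rim, wall 3 mm; a layer of other magnets inside comes up to 44 mm above the desk. Origin: centre of its underside, z up. It and the tin canister trade places from run to run.
- tub_mouth (a point): Centre of the tub's mouth, in the plane of its rim, 110 mm above the desk.
- lid: White plastic lid, about 0.09 kg, loose on the tub's rim: a disc 134 mm across, 5 mm thick, over a 12 mm deep plug 112 mm across that sits loosely in the mouth (118 mm inside), so that it cannot be slid off sideways. A rounded tab juts out towards its own -x. Origin: centre of the plug's underside; disc and tab lie 12 to 17 mm above it; z up. Seated, the origin is 98 mm above the desk.
- lid_tab (a point): Tip of the lid's tab, at its underside, 85 mm from the lid's centre along its -x; seated it is 110 mm above the desk and faces roughly -x of the world (up to 0.4 rad either way). The tab is as thick as the disc (5 mm), about 60 mm wide at its root, and reaches 18 mm beyond the disc and 23 mm beyond the tub's wall: a fingertip fits under it.
- lid_far (a point): Edge of the lid's disc opposite the tab, at the disc's underside (67 mm from the centre along its +x).
- magnet_mid (a point): Stray round white button magnet, diameter 40 mm, 20 mm high, 35 g, lying on its flat back on the desk 130 to 170 mm in front of the tin canister; it does not stick to anything here. A small wire hook stands on its top up to 31 mm above the desk. The point is its centre, 10 mm above the desk.
- canister: Closed metal canister with a black knob, 94 mm diameter, 160 mm high, bystander, at the other side, 320 to 440 mm from the tub. The desk between the two is clear (flat paper only) up to about 0.73 m from the robot, room enough for the lid. Origin: centre of its underside.
- tape_measure: Blue pocket tape measure, 65 x 35 x 60 mm, bystander on the left. Origin: centre of its underside.
- tape_roll: Cardboard-brown roll of tape lying flat, 90 mm diameter, 24 mm high, bystander at the back. Origin: centre of its underside.
- pen_pot: White pot of pens, 84 mm diameter, about 150 mm high with the pens, bystander at the back left. Origin: centre of its underside.
- bottle: Metal bottle, 60 mm diameter, 170 mm high, bystander at the back right. Origin: centre of its underside.
- stapler: Stapler, 140 x 34 x 50 mm, bystander on the right. Origin: centre of its underside.
There are look-alikes about, which are no part of the job. Of the things shaped like the part that bears magnet_mid, the white one is meant. There is more than one size of the lid; the one meant has the size given above.

How it is judged:
On the way, in this order (a step that is already met when the one before it is completed fails the run):
1. the lid is tipped up by more than about 17 degrees with its far side still on the tub's rim (angle between lid's own z axis and vertical above 0.3 rad and z of lid_far in the frame of tub below 0.13 m and horizontal distance between lid_far and tub_mouth below 0.09 m and height (world z) of lid_tab above 0.13 m), for 0.1 s.
2. the lid lies flat on the desk, its centre more than 128 mm from the tub's, let go (height (world z) of lid below 0.025 m and (angle between lid's own z axis and vertical below 0.1 rad or angle between lid's own z axis and vertical above 3.04 rad) and horizontal distance between lid and tub above 0.128 m and contact force between the fingers and lid below 0.05 N), for 0.2 s.
At the end, for the whole second after the job is handed in: The lid lies flat on the desk (within 6 degrees, either face up), its centre more than 128 mm from the tub's; the magnet is inside the tub, below its rim; the tub stands upright; everything is at rest (height (world z) of lid below 0.025 m and (angle between lid's own z axis and vertical below 0.1 rad or angle between lid's own z axis and vertical above 3.04 rad) and horizontal distance between lid and tub above 0.128 m and horizontal distance between magnet_mid and tub_mouth below 0.055 m and z of magnet_mid in the frame of tub below 0.09 m and angle between tub's own z axis and vertical below 0.05 rad and linear speed of each of lid, magnet below 0.02 m/s); the robot touches nothing.
It fails at once if the tub is tipped or pushed more than 40 mm (distance of tub from where it was at the start of the episode above 0.04 m or angle between tub's own z axis and vertical above 0.25 rad).
It fails at once if something else on the desk is shifted by more than 30 mm (distance of any of canister, tape_measure, tape_roll, pen_pot, bottle, stapler from where it was at the start of the episode above 0.03 m).
It also fails if it takes over 72 s, if anything falls off the work surface, if the arm or the gripper's body presses on something with over 40 N, if the wrist force passes 120 N, or if a joint passes its speed limit or range.

ROBOT

A 6-joint arm with a two-finger parallel gripper is mounted at the origin on the work surface. World frame = base frame: x ahead of the robot, y to its left, z up, the work surface at z = 0. Lengths are in m, angles in rad, forces in N, time in s.
With the tool pointing down it reaches from about 0.3 to 1 m from the base axis. Payload 5.1 kg.
Tool frame: the origin (TCP) lies midway between the tips of the shut fingers; the grasp point (between the pads) lies manip.grasp_offset behind it (manip.grasp_offset is the distance from the TCP to the grasp point, in m); z points along the fingers, y is the line along which they close (so a half turn about z gives the same grasp; the last joint's range is limited). The gripper opens to 95 mm and grips with 3 to 60 N. Pads are 20 mm wide; open, the fingers measure 119 mm over their backs; the gripper's body (75 mm by 180 mm) begins 59 mm behind the grasp point.
Start: joints at [-1.294, 0.124, 1.65, -0, 1.367, -0.083], TCP at [0.229, -0.608, 0.215] pointing down, gripper open.
Joint ranges: [-2.61, 2.61], [-1.02, 2.33], [0.03, 2.71], [-1.35, 4.49], [0.32, 2.68], [-2.91, 2.91]. Speed limits (rad/s): [2.57, 2.57, 3.14, 3.14, 3.14, 3.14].

INTERFACE

Orientations are given as a unit quaternion [x, y, z, w].
In Python, from bench import readout, imaging, manip, finder gives the robot as it stands. The module is installed in compiled form; this text tells all that it offers.
- The arm moves only by the tool carry_out, never from a script. Its argument "series" is text: rows parted by semicolons, each of 5 numbers parted by spaces: the shift along the tool's x, y, z scaled (see below), then the turn about the tool's z scaled (see below), then the opening, from -1 (shut) to 1 (fully open), so that 0 is half open. In form: tx ty tz spin grip; .... A call has 1 to 12 rows; each row shifts and turns the commanded pose from where the row before left it, along the tool's axes as they then stand; what a row does not reach is not made up. The controller multiplies each number of a shift by 0.15 m and each number of a turn by 120 degrees. A row lasts 1/12 s, in which the tool goes at most 41.7 mm and 7.16 degrees, less where a joint would pass 70% of its speed; a pose out of reach is approached as far as the arm can. A call with a number of a shift or a turn outside -1 to 1 is refused whole. A call with a gripper value outside its range is refused whole. The fingers move at their own pace and stop on an object; "squeeze" is the grip in N (left out, the last holds). Time passes only in rows, so rows that do not move let the fingers close. It gives the time, the measured TCP pose, the force, the opening and the grip force at its end, in the units of the state.
- readout.observe(): the state, without advancing time (a new reading comes with each control period).
- imaging.capture(name): name is "side" or "top"; returns a dict with "image" (400x640x3 uint8, red, green, blue), "depth" (400x640 float32, m along the optical axis (not along the pixel's ray), 0 where there is no reading), "vfov" (degrees; the focal length in pixels is half the picture's height over the tangent of half this angle, whatever the lens; pixels are square), "cx", "cy" (the principal point, pixels), "view" (4x4, takes a point from world to camera coordinates). Camera axes: x right, y down, z forward; pixel columns grow to the right and rows downward; lengths in m; the calibration is good to about 2 mm. A picture is of the moment at which its call begins.
- manip.sign_off(): hands the job in; it is judged then, once.
Trained networks look in a picture, given as the dict that the camera call returned (one of the last four; its "shot" number tells which), for a name from the list of things; names that differ only in an ending like _2 or _b are one class to them, and where a whole thing is asked for, a point or a joint stands for the part that bears it (a point fixed in the world has none). Each returns a list of dicts, best first, with "score" (0 to 1); they miss things now and then, are a little off and sometimes report something else, mostly with a low value. They report only what shows in the picture. A call takes as long as a camera call. They do not tell look-alikes from the thing itself.
- finder.regions_of(picture, query): "pixels" (400x640 bool, what is visible of it) and "box" ([left, top, right, bottom] in pixels, round what is visible of it).
The state is a dict: "clock": time; "joint_pos": joint angles; "qvel": joint speeds; "joint_torque": joint torques, N m; "tool_pos": TCP position; "orientation": TCP orientation; "wrist_force": force on the tool from outside, world axes, zero at the start; "wrist_torque": the same for the moment, N m; "opening": finger opening in m; "grip_force": force on a finger pad.
Only numpy, scipy, OpenCV 4.12 (cv2) and the standard library are available. Lean on these libraries where they do the work, as an engineer would, in place of code of your own. Each camera call takes 0.05 s, during which the arm holds its last target. There are 200 camera calls.

## Working session

There is one attempt and no reset: what is moved stays moved. The work goes in short steps, Python scripts to look and compute and a tool call to move; the robot and the scene stay as the last step left them, time stands still between calls to the robot, and variables do not carry over. Pictures are saved under pics/ and viewed, at most 10 in all, crops included, and the job is handed in when it is done.

Besides the shell and the picture viewer there is one more tool, called by a JSON object that holds its "method" and its "body", one argument or row to a line. carry_out: Moves the arm, as the interface text tells. Shifts and turns lie within -1 to 1; 1 stands for 0.15 m of shift or 120 degrees of turn. Its arguments: {"type":"object","properties":{"series":{"type":"string"},"squeeze":{"type":"number"}},"required":["series"]}

```bash
mkdir -p pics; cat > h.py <<'E'
import numpy as np, cv2
from bench import readout, imaging, manip, finder
def world(p, mask=None):
    d=p["depth"]; f=200/np.tan(np.radians(p["vfov"])/2)
    v,u=np.nonzero((d>0) if mask is None else (mask&(d>0))); z=d[v,u]
    c=np.c_[(u-p["cx"])/f*z,(v-p["cy"])/f*z,z,np.ones(len(z))]
    return (np.linalg.inv(p["view"])@c.T).T[:,:3]
def save(p,n): cv2.imwrite(f"pics/{n}.png",cv2.cvtColor(p["image"],cv2.COLOR_RGB2BGR))
E
python3 - <<'E'
from h import *
np.set_printoptions(precision=3,suppress=True)
print(readout.observe(), manip.grasp_offset)
for c in ("top","side"):
    p=imaging.capture(c); save(p,c+"0")
    for n in ("tub","lid","magnet_mid","canister"):
        for r in finder.regions_of(p,n)[:3]:
            w=world(p,r["pixels"])
            if len(w): print(c,n,round(r["score"],2),r["box"],np.median(w,0),np.percentile(w,2,axis=0),np.percentile(w,98,axis=0))
E
```

```text
{'clock': 0.0, 'joint_pos': array([-1.294,  0.124,  1.652,  0.   ,  1.367, -0.083]), 'qvel': array([ 0.003,  0.   , -0.001, -0.002,  0.001, -0.001]), 'joint_torque': array([  0.001, -41.759, -35.994,   0.078,   0.049,  -0.   ]), 'tool_pos': array([ 0.229, -0.608,  0.213]), 'orientation': array([ 0.984,  0.179, -0.   , -0.001]), 'wrist_force': array([-0.392,  0.152,  0.589]), 'wrist_torque': array([ 0.019,  0.044, -0.069]), 'grip_force': 0.0, 'opening': 0.09529618819228744} 0.0188
top tub 0.64 [384.0, 136.9, 413.8, 161.5] [ 0.787 -0.163  0.022] [ 0.741 -0.209 -0.004] [ 0.827 -0.123  0.033]
top lid 0.74 [210.9, 176.0, 237.3, 200.4] [0.617 0.443 0.055] [ 0.577  0.398 -0.004] [0.652 0.476 0.154]
top lid 0.69 [276.1, 160.3, 317.9, 209.0] [0.638 0.193 0.115] [0.569 0.137 0.106] [0.702 0.255 0.123]
top lid 0.62 [389.8, 229.5, 402.5, 239.5] [ 0.483 -0.166  0.019] [ 0.466 -0.188 -0.003] [ 0.501 -0.147  0.029]
top magnet_mid 0.49 [390.4, 254.4, 403.4, 266.6] [ 0.4   -0.169  0.018] [ 0.38  -0.188  0.005] [ 0.417 -0.151  0.028]
top canister 0.69 [397.1, 171.8, 430.1, 204.3] [ 0.631 -0.2    0.14 ] [ 0.591 -0.249  0.008] [ 0.679 -0.162  0.16 ]
side tub 0.96 [269.8, 231.9, 317.9, 262.2] [0.597 0.236 0.051] [0.578 0.17  0.   ] [0.66  0.255 0.101]
side lid 0.83 [268.8, 202.3, 325.4, 238.5] [0.632 0.196 0.113] [0.564 0.131 0.009] [0.703 0.256 0.116]
side lid 0.59 [187.8, 345.2, 278.5, 398.0] [0.473 0.578 0.022] [0.38  0.51  0.018] [0.547 0.66  0.025]
side magnet_mid 0.67 [427.2, 207.4, 441.0, 217.8] [ 0.391 -0.162  0.017] [ 0.376 -0.184  0.001] [ 0.409 -0.149  0.026]
side canister 0.81 [363.1, 137.7, 390.8, 189.5] [ 0.615 -0.178  0.095] [ 0.587 -0.239  0.003] [ 0.667 -0.161  0.154]
```

```bash
python3 - <<'E'
import cv2
a=cv2.imread("pics/top0.png")[100:300,180:460]; b=cv2.imread("pics/side0.png")
cv2.imwrite("pics/a.png",cv2.resize(a,None,fx=2.8,fy=2.8,interpolation=cv2.INTER_CUBIC))
E
```

```text
(no output)
```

View pics/a.png

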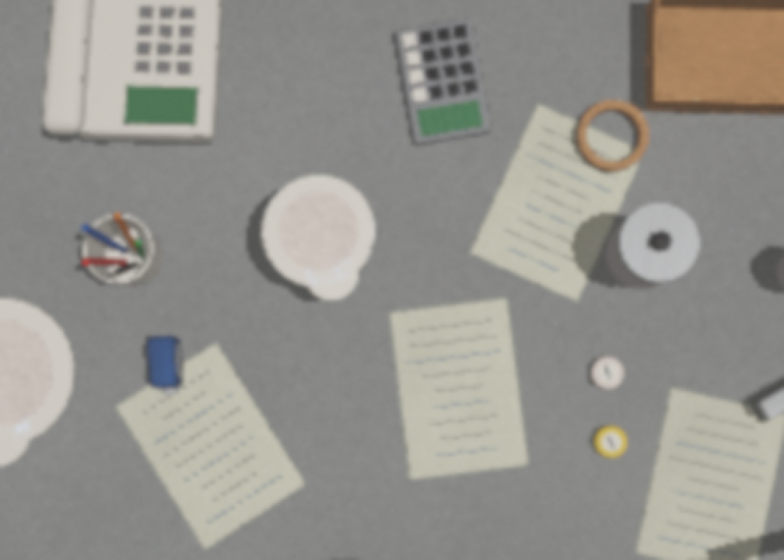

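View pics/side0.png

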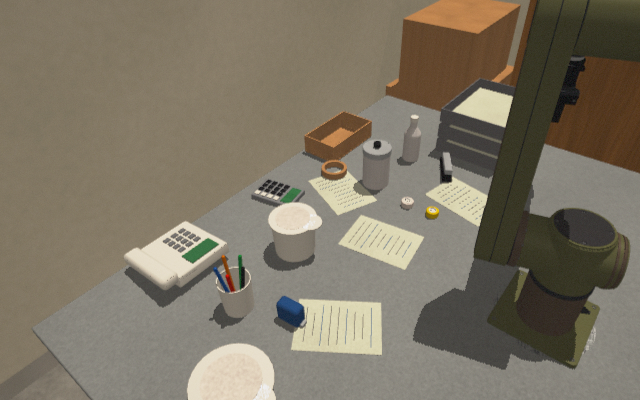

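The top view shows the lidded tub at about (293,183) with its tab pointing down the image. The white magnet is at (397,233), with the yellow decoy below it. The larger lookalike lid is on the left. Next I'll measure the lid and tab.

```bash
cat >> h.py <<'E'
from scipy.spatial.transform import Rotation as R
def go(target, toolx_deg=None):
    """total tool-frame shift (scaled) and turn to reach target; toolx_deg = wanted world heading of tool x"""
    s=readout.observe(); r=R.from_quat(s["orientation"]); m=r.as_matrix()
    h=np.degrees(np.arctan2(m[1,0],m[0,0]))
    t=m.T@(np.array(target)-s["tool_pos"])/0.15
    print("tcp",s["tool_pos"].round(4),"heading",h.round(2),"scaled shift",t.round(4),end=" ")
    if toolx_deg is not None:
        d=(toolx_deg-h+180)%360-180; print("turn scaled",round(-d/120,4))
    print()
E
python3 - <<'E'
from h import *
from scipy.optimize import least_squares
p=imaging.capture("top")
w=world(p); w=w[(abs(w[:,0]-.635)<.13)&(abs(w[:,1]-.19)<.13)&(w[:,2]>.104)&(w[:,2]<.128)]
print("z",np.percentile(w[:,2],[5,50,95]),len(w))
q=w[:,:2]; c=q.mean(0)
# outline fit: disc + tab circle area match via boundary hull
h=cv2.convexHull(q.astype(np.float32))[:,0]
for _ in range(10):
    b=h[np.linalg.norm(h-c,axis=1)<.072]
    f=least_squares(lambda v:np.linalg.norm(b-v[:2],axis=1)-v[2],[*c,.067],loss="soft_l1",f_scale=.002); c=f.x[:2]
print("centre",f.x)
r=q-c; far=r[np.linalg.norm(r,axis=1)>.070]
m=far.mean(0); print("tab dir deg",np.degrees(np.arctan2(m[1],m[0])),"max r",np.linalg.norm(r,axis=1).max())
print("tab lateral extent", np.ptp(far@np.array([-m[1],m[0]])/np.linalg.norm(m)))
a=np.arctan2(m[1],m[0]); u=np.array([np.cos(a),np.sin(a)])
t=c+u*.073; go([t[0],t[1],.25],np.degrees(a)+180); print(t)
E
```

```text
z [0.10785955 0.11453599 0.12122599] 1311
centre [0.64177326 0.19572502 0.06592898]
tab dir deg -161.99670832824296 max r 0.08395112131333769
tab lateral extent 0.05596786407320796
tcp [ 0.2288 -0.6084  0.2147] heading 20.62 scaled shift [ 3.978  -4.0701 -0.2356] turn scaled 0.0218

[0.57234743 0.17316279]
```

{"method": "carry_out", "body": {
  "series": "0.166 -0.17 -0.02 0.002 1;0.166 -0.17 -0.02 0.002 1;0.166 -0.17 -0.02 0.002 1;0.166 -0.17 -0.02 0.002 1;0.166 -0.17 -0.02 0.002 1;0.166 -0.17 -0.02 0.002 1;0.166 -0.17 -0.02 0.002 1;0.166 -0.17 -0.02 0.002 1;0.166 -0.17 -0.02 0.002 1;0.166 -0.17 -0.02 0.002 1;0.166 -0.17 -0.02 0.002 1;0.166 -0.17 -0.02 0 1",
  "squeeze": 10
}}

```text
clock: 1.55
tool_pos: [0.4101, -0.2193, 0.2511]
orientation: [0.988, 0.156, 0.0, 0.0]
wrist_force: [1.0, 0.5, -0.2]
opening: 0.0948
grip_force: 0.0
```

{"method": "carry_out", "body": {
  "series": "0.166 -0.17 0 0 1;0.166 -0.17 0 0 1;0.166 -0.17 0 0 1;0.166 -0.17 0 0 1;0.166 -0.17 0 0 1;0.166 -0.17 0 0 1;0.166 -0.17 0 0 1;0.166 -0.17 0 0 1;0.166 -0.17 0 0 1;0.166 -0.17 0 0 1;0.12 -0.12 0 0 1;0 0 0 0 1"
}}

```text
clock: 2.55
tool_pos: [0.5805, 0.1249, 0.2504]
orientation: [0.987, 0.158, 0.0, -0.001]
wrist_force: [-1.0, -0.5, 0.3]
opening: 0.0949
grip_force: 0.0
```

```bash
python3 -c "
from h import *
go([.5723,.1732,.098],18)"
```

```text
tcp [0.5805 0.1249 0.2504] heading 18.22 scaled shift [ 0.048  -0.3215  1.0164] turn scaled 0.0018
```

{"method": "carry_out", "body": {
  "series": "0.024 -0.16 0 0 1;0.024 -0.16 0 0 1;0 0 0.15 0 1;0 0 0.15 0 1;0 0 0.15 0 1;0 0 0.15 0 1;0 0 0.15 0 1;0 0 0.15 0 1;0 0 0.08 0 1;0 0 0 0 1;0 0 0 0 1"
}}

```text
clock: 3.47
tool_pos: [0.5712, 0.1686, 0.1036]
orientation: [0.988, 0.156, -0.0, 0.0]
wrist_force: [-0.1, 0.1, -0.0]
opening: 0.0953
grip_force: 0.0
```

```bash
python3 - <<'E'
from h import *
go([.5723,.1732,.098],18); print(readout.observe()["wrist_force"])
p=imaging.capture("side"); a=p["image"][100:280,220:400]; cv2.imwrite("pics/b.png",cv2.resize(a[:,:,::-1],None,fx=3.3,fy=3.3,interpolation=cv2.INTER_CUBIC))
E
```

```text
tcp [0.5712 0.1686 0.1036] heading 17.95 scaled shift [ 0.0163 -0.0269  0.0371] turn scaled -0.0004

[-0.12461499  0.05794809 -0.04303472]
```

View pics/b.png

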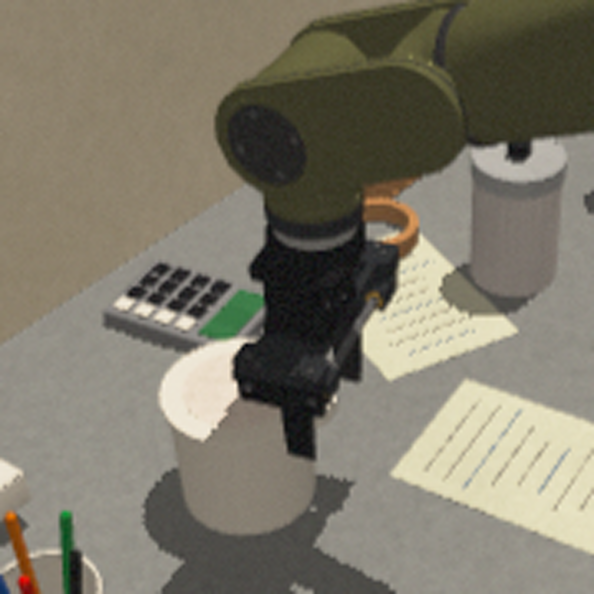

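The fingers straddle the tab on the near side of the tub, at crop (300,400). I'll correct the position a little and close.

{"method": "carry_out", "body": {
  "series": "0.012 -0.027 0.037 0 1;0 0 0 0 1;0 0 0 0 -1;0 0 0 0 -1;0 0 0 0 -1;0 0 0 0 -1;0 0 0 0 -1;0 0 0 0 -1;0 0 0 0 -1;0 0 0 0 -1",
  "squeeze": 12
}}

```text
clock: 4.35
tool_pos: [0.5721, 0.1734, 0.0982]
orientation: [0.988, 0.156, 0.0, 0.0]
wrist_force: [0.4, 0.7, 0.1]
opening: 0.0583
grip_force: 11.3
```

{"method": "carry_out", "body": {
  "series": "0.002 0 -0.04 0 -1;0.002 0 -0.04 0 -1;0.004 0 -0.04 0 -1;0.006 0 -0.04 0 -1;0.008 0 -0.04 0 -1;0.01 0 -0.04 0 -1;0.012 0 -0.04 0 -1;0.014 0 -0.04 0 -1;0.017 0 -0.04 0 -1;0.02 0 -0.04 0 -1;0 0 0 0 -1;0 0 0 0 -1"
}}

```text
clock: 5.35
tool_pos: [0.586, 0.178, 0.1587]
orientation: [0.988, 0.156, 0.001, 0.0]
wrist_force: [0.7, -0.4, -0.8]
opening: 0.0552
grip_force: 10.7
```

```bash
python3 - <<'E'
from h import *
p=imaging.capture("side"); a=p["image"][100:280,220:400]; cv2.imwrite("pics/c.png",cv2.resize(a[:,:,::-1],None,fx=3.3,fy=3.3,interpolation=cv2.INTER_CUBIC))
E
```

```text
(no output)
```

View pics/c.png

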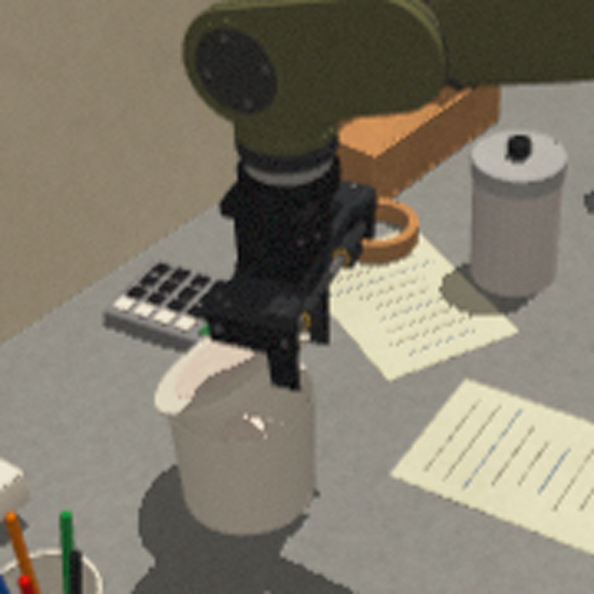

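The lid is tipped about 25 to 30° with its far side still on the rim. Next is lifting it off.

{"method": "carry_out", "body": {
  "series": "0.02 0 -0.05 0 -1;0.02 0 -0.05 0 -1;0.01 0 -0.07 0 -1;0 0 -0.08 0 -1;0 0 -0.08 0 -1;0 0 -0.08 0 -1;0 0 -0.08 0 -1;0 0 -0.1 0 -1;0 0 -0.1 0 -1;0 0 -0.1 0 -1;0 0 -0.1 0 -1;0 0 0 0 -1",
  "squeeze": 14
}}

```text
clock: 6.4
tool_pos: [0.5943, 0.1806, 0.2969]
orientation: [0.988, 0.156, 0.004, -0.0]
wrist_force: [-0.4, 1.0, 0.8]
opening: 0.0002
grip_force: 0.0
```

```bash
python3 - <<'E'
from h import *
go([.48,0,.29],0)
p=imaging.capture("side"); a=p["image"][60:280,200:420]; cv2.imwrite("pics/d.png",cv2.resize(a[:,:,::-1],None,fx=2.7,fy=2.7,interpolation=cv2.INTER_CUBIC))
E
```

```text
tcp [0.5943 0.1806 0.2969] heading 17.98 scaled shift [-1.0963  0.9099  0.0386] turn scaled 0.1498
```

View pics/d.png

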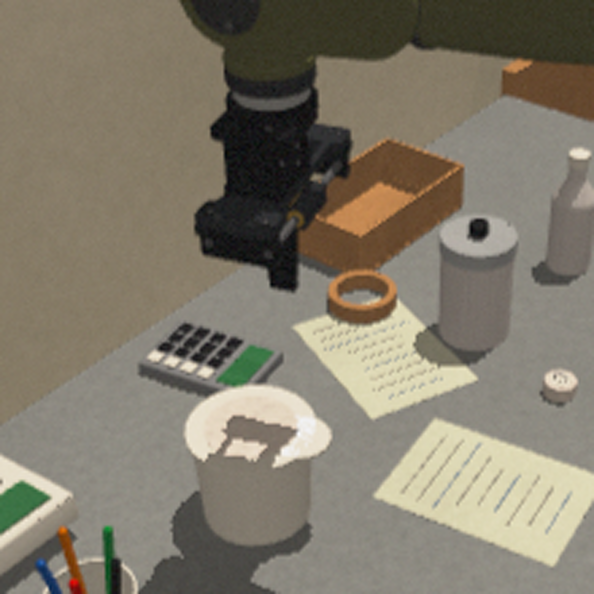

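The tab slipped out of the pads and the lid dropped back onto the rim, apparently seated. I'll back off, open, re-measure, and grip deeper in the notch at the tab's root.

{"method": "carry_out", "body": {
  "series": "-0.25 0 0 0 1;-0.25 0 0 0 1;-0.25 0 0 0 1;-0.25 0 0 0 1;-0.25 0 0 0 1;-0.25 0 0 0 1;0 0 0 0 1;0 0 0 0 1"
}}

```text
clock: 7.12
tool_pos: [0.3774, 0.1105, 0.2912]
orientation: [0.988, 0.156, 0.001, -0.0]
wrist_force: [0.7, -1.0, 0.1]
opening: 0.0481
grip_force: 0.0
```

```bash
cat > lid.py <<'E'
from h import *
from scipy.optimize import minimize
p=imaging.capture("top")
w=world(p); w=w[(abs(w[:,0]-.64)<.11)&(abs(w[:,1]-.195)<.11)]
print(len(w)); q=w[(w[:,2]>.104)&(w[:,2]<.128)]
print("top z",np.median(q[:,2]),"plane",np.linalg.lstsq(np.c_[q[:,:2]-[.64,.195],np.ones(len(q))],q[:,2],rcond=None)[0])
lab=(w[:,2]>.06); lab=np.isin(np.arange(len(w)),np.flatnonzero(lab)); P=w[:,:2]
def sd(v):
    c=v[:2];u=np.array([np.cos(v[2]),np.sin(v[2])])
    return np.minimum(np.linalg.norm(P-c,axis=1)-.067,np.linalg.norm(P-c-.055*u,axis=1)-.030)
cost=lambda v:np.mean((1/(1+np.exp(np.clip(sd(v)/.0015,-50,50)))-lab)**2)
r=min((minimize(cost,[.641,.195,np.radians(a)],method="Nelder-Mead",options=dict(initial_simplex=[[.641,.195,np.radians(a)],[.648,.195,np.radians(a)],[.641,.202,np.radians(a)],[.641,.195,np.radians(a+8)]])) for a in (-175,-162,-150)),key=lambda r:r.fun)
v=r.x; print("centre",v[:2],"deg",np.degrees(v[2]),r.fun)
u=np.array([np.cos(v[2]),np.sin(v[2])]); t=v[:2]+.069*u; print("target",t); go([t[0],t[1],.104],np.degrees(v[2])+180)
E
python3 lid.py
```

```text
3785
top z 0.11450227917825262 plane [-0.00111029 -0.00517448  0.11463769]
centre [0.6431867  0.19809068] deg -159.97024586497582 0.01797306664111749
target [0.57836017 0.17445762]
tcp [0.3783 0.1107 0.2913] heading 17.96 scaled shift [1.3987 0.0069 1.2498] turn scaled -0.0172
```

{"method": "carry_out", "body": {
  "series": "0.2 0.001 0.05 -0.008 1;0.2 0.001 0.05 -0.009 1;0.2 0.001 0.05 0 1;0.2 0.001 0.05 0 1;0.2 0.001 0.05 0 1;0.2 0.001 0.05 0 1;0.199 0.001 0.05 0 1;0 0 0.2 0 1;0 0 0.2 0 1;0 0 0.2 0 1;0 0 0.17 0 1;0 0 0 0 1"
}}

```text
clock: 8.17
tool_pos: [0.5729, 0.1794, 0.1146]
orientation: [0.985, 0.174, -0.007, 0.0]
wrist_force: [-1.5, -0.4, -0.3]
opening: 0.0949
grip_force: 0.0
```

```bash
python3 -c "
from h import *
go([.5784,.1745,.104],20)"
```

```text
tcp [0.5729 0.1794 0.1146] heading 20.03 scaled shift [0.0244 0.0434 0.0701] turn scaled 0.0002
```

{"method": "carry_out", "body": {
  "series": "0.016 0.043 0.03 0 1;0 0 0 0 1;0 0 0 0 1;0 0 0 0 1"
}}

```text
clock: 8.5
tool_pos: [0.5828, 0.175, 0.1214]
orientation: [0.985, 0.174, 0.002, -0.0]
wrist_force: [0.2, -0.6, 0.5]
opening: 0.0952
grip_force: 0.0
```

```bash
python3 -c "
from h import *
go([.5784,.1745,.104],20)"
```

```text
tcp [0.5828 0.175  0.1214] heading 20.0 scaled shift [-0.0293 -0.007   0.1158] turn scaled -0.0
```

{"method": "carry_out", "body": {
  "series": "-0.029 -0.007 0 0 1;0 0 0.06 0 1;0 0 0.056 0 1;0 0 0 0 1;0 0 0 0 1;0 0 0 0 1"
}}

```text
clock: 9.0
tool_pos: [0.5764, 0.1743, 0.1013]
orientation: [0.985, 0.174, -0.0, 0.0]
wrist_force: [-0.3, -0.2, 0.1]
opening: 0.0953
grip_force: 0.0
```

{"method": "carry_out", "body": {
  "series": "0 0 0 0 -1;0 0 0 0 -1;0 0 0 0 -1;0 0 0 0 -1;0 0 0 0 -1;0 0 0 0 -1;0 0 0 0 -1;0 0 0 0 -1",
  "squeeze": 20
}}

```text
clock: 9.67
tool_pos: [0.5764, 0.1736, 0.1017]
orientation: [0.985, 0.173, -0.001, 0.001]
wrist_force: [-1.6, -4.9, 1.5]
opening: 0.0607
grip_force: 22.4
```

{"method": "carry_out", "body": {
  "series": "0.002 0.01 -0.04 0 -1;0.006 0 -0.04 0 -1;0.008 0 -0.04 0 -1;0.01 0 -0.04 0 -1;0.011 0 -0.04 0 -1;0.013 0 -0.04 0 -1;0.015 0 -0.04 0 -1;0.017 0 -0.04 0 -1;0.018 0 -0.04 0 -1;0 0 0 0 -1;0 0 0 0 -1"
}}

```text
clock: 10.58
tool_pos: [0.591, 0.1783, 0.1575]
orientation: [0.985, 0.174, -0.0, -0.0]
wrist_force: [-6.9, -3.1, 2.9]
opening: 0.0588
grip_force: 20.2
```

{"method": "carry_out", "body": {
  "series": "0.005 0 -0.03 0 -1;0.01 0 -0.03 0 -1;0.01 0 -0.03 0 -1;0.01 0 -0.03 0 -1;0 0 0 0 -1"
}}

```text
clock: 11.0
tool_pos: [0.5971, 0.1801, 0.1758]
orientation: [0.985, 0.174, 0.001, 0.0]
wrist_force: [-5.3, -2.3, 5.4]
opening: 0.0496
grip_force: 17.5
```

The tab's taper squeezes it out of the pads at large tilt. The tipping step has very likely been met twice, so I'll set the lid back down. Then I'll regrip, lift it only slightly, and slide it outward over the near rim so that it stays supported.

{"method": "carry_out", "body": {
  "series": "-0.015 0 0.06 0 -1;-0.02 0 0.06 0 -1;-0.02 0 0.06 0 -1;-0.02 0 0.06 0 -1;-0.02 0 0.06 0 -1;-0.018 0 0.06 0 -1;-0.01 0 0.06 0 -1;-0.01 0 0.06 0 -1;0 0 0 0 -1;0 0 0 0 1;0 0 0 0 1;0 0 0 0 1"
}}

```text
clock: 12.0
tool_pos: [0.5769, 0.1729, 0.1009]
orientation: [0.985, 0.174, -0.001, -0.0]
wrist_force: [0.1, 0.4, 0.3]
opening: 0.0569
grip_force: 0.0
```

{"method": "carry_out", "body": {
  "series": "0 0 0 0 1;0 0 0 0 1;0 0 0 0 1;0 0 0 0 1"
}}

```text
clock: 12.33
tool_pos: [0.5779, 0.1732, 0.1021]
orientation: [0.985, 0.174, 0.001, -0.0]
wrist_force: [-0.0, 0.2, 0.6]
opening: 0.0831
grip_force: 0.0
```

```bash
python3 - <<'E'
from h import *
go([.5784,.1745,.102],20)
p=imaging.capture("side"); a=p["image"][100:280,220:400]; cv2.imwrite("pics/e.png",cv2.resize(a[:,:,::-1],None,fx=3.3,fy=3.3,interpolation=cv2.INTER_CUBIC))
E
```

```text
tcp [0.5779 0.1732 0.1021] heading 20.02 scaled shift [ 0.006  -0.0073  0.0009] turn scaled 0.0001
```

View pics/e.png

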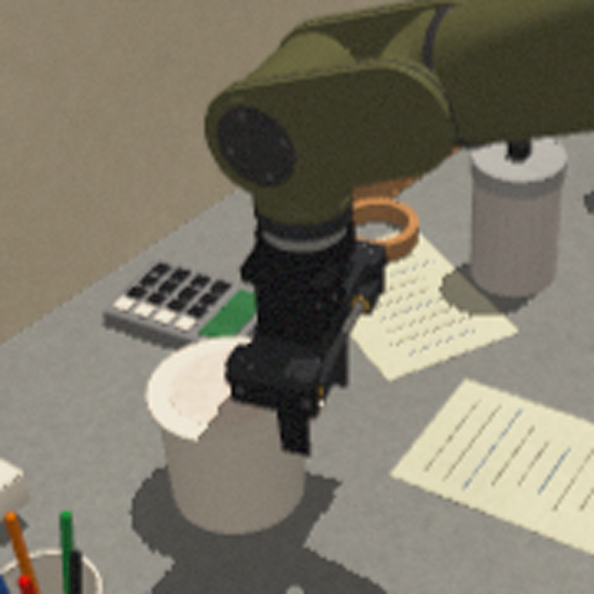

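The lid is seated again, but in the picture the tub looks a few mm further from the robot (crop left edge 165 against 175). I'll back off and measure.

{"method": "carry_out", "body": {
  "series": "0 0 -0.2 0 1;0 0 -0.2 0 1;-0.2 0 -0.2 0 1;-0.25 0 0 0 1;-0.25 0 0 0 1;-0.25 0 0 0 1;-0.25 0 0 0 1;0 0 0 0 1;0 0 0 0 1"
}}

```text
clock: 13.13
tool_pos: [0.4077, 0.1113, 0.1914]
orientation: [0.985, 0.174, 0.001, -0.0]
wrist_force: [0.7, 0.2, -0.1]
opening: 0.0951
grip_force: 0.0
```

```bash
python3 lid.py
```

```text
3774
top z 0.11445896133964117 plane [-0.00205761 -0.0014003   0.11455441]
centre [0.65431277 0.20355445] deg -159.46517399918298 0.019424891321223804
target [0.58969709 0.17935086]
tcp [0.4089 0.1116 0.1918] heading 20.0 scaled shift [ 1.2854 -0.0129  0.5888] turn scaled -0.0045
```

{"method": "carry_out", "body": {
  "series": "0.2 -0.002 0 -0.004 1;0.2 -0.002 0 0 1;0.2 -0.002 0 0 1;0.2 -0.002 0 0 1;0.2 -0.002 0 0 1;0.2 -0.002 0 0 1;0.085 0 0 0 1;0 0 0 0 1;0 0 0.13 0 1;0 0 0.13 0 1;0 0 0.13 0 1;0 0 0.03 0 1"
}}

```text
clock: 14.18
tool_pos: [0.5868, 0.1801, 0.1238]
orientation: [0.984, 0.178, -0.003, 0.0]
wrist_force: [-1.2, -0.3, -0.6]
opening: 0.0952
grip_force: 0.0
```

{"method": "carry_out", "body": {
  "series": "0 0 0 0 1;0 0 0 0 1;0 0 0 0 1"
}}

```text
clock: 14.43
tool_pos: [0.5899, 0.1808, 0.1299]
orientation: [0.984, 0.178, 0.001, -0.0]
wrist_force: [0.1, 0.2, 0.6]
opening: 0.095
grip_force: 0.0
```

```bash
python3 -c "
from h import *
go([.5897,.1794,.103],20.5)"
```

```text
tcp [0.5899 0.1808 0.1299] heading 20.5 scaled shift [-0.0049  0.0079  0.1791] turn scaled -0.0
```

{"method": "carry_out", "body": {
  "series": "-0.005 0.008 0.09 0 1;0 0 0.09 0 1;0 0 0 0 1;0 0 0 0 1;0 0 0 0 -1;0 0 0 0 -1;0 0 0 0 -1;0 0 0 0 -1;0 0 0 0 -1;0 0 0 0 -1;0 0 0 0 -1;0 0 0 0 -1",
  "squeeze": 6
}}

```text
clock: 15.43
tool_pos: [0.588, 0.1781, 0.1014]
orientation: [0.984, 0.178, -0.001, 0.001]
wrist_force: [-3.2, -4.4, 3.0]
opening: 0.0708
grip_force: 5.1
```

{"method": "carry_out", "body": {
  "series": "-0.01 0.005 0 0 -1;-0.01 0.005 0 0 -1;-0.003 0 0 0 -1;0 0 0 0 -1;0 0 0 0 -1;0 0 0 0 -1"
}}

```text
clock: 15.93
tool_pos: [0.5859, 0.1765, 0.1011]
orientation: [0.984, 0.178, -0.0, 0.0]
wrist_force: [-1.7, -1.4, -0.3]
opening: 0.0619
grip_force: 6.5
```

{"method": "carry_out", "body": {
  "series": "-0.006 0 0 0 -1;0 0 0 0 -1;0 0 -0.03 0 -1;0.002 0 -0.03 0 -1;0.003 0 -0.03 0 -1;0.004 0 -0.03 0 -1;0.005 0 -0.03 0 -1;0 0 -0.02 0 -1;0 0 0 0 -1",
  "squeeze": 8
}}

```text
clock: 16.68
tool_pos: [0.5877, 0.1771, 0.128]
orientation: [0.984, 0.178, 0.001, -0.0]
wrist_force: [-0.1, 0.5, -1.2]
opening: 0.0614
grip_force: 7.8
```

{"method": "carry_out", "body": {
  "series": "-0.02 0 0 0 -1;-0.03 0 0 0 -1;-0.03 0 0 0 -1;-0.03 0 0 0 -1;-0.03 0 0 0 -1;-0.03 0 0 0 -1;-0.03 0 0 0 -1;0 0 0 0 -1"
}}

```text
clock: 17.35
tool_pos: [0.5579, 0.1661, 0.1266]
orientation: [0.984, 0.178, -0.0, 0.0]
wrist_force: [0.4, 0.8, -1.1]
opening: 0.0609
grip_force: 7.8
```

{"method": "carry_out", "body": {
  "series": "-0.03 0 -0.02 0 -1;-0.03 0 -0.02 0 -1;-0.03 0 -0.015 0 -1;-0.03 0 -0.015 0 -1;-0.03 0 -0.015 0 -1;-0.03 0 -0.015 0 -1;-0.03 0 -0.01 0 -1;-0.03 0 -0.01 0 -1;-0.03 0 -0.01 0 -1;-0.03 0 0 0 -1;0 0 0 0 -1"
}}

```text
clock: 18.27
tool_pos: [0.516, 0.1504, 0.1462]
orientation: [0.984, 0.178, -0.0, 0.0]
wrist_force: [0.2, -0.0, -1.0]
opening: 0.0606
grip_force: 7.8
```

```bash
python3 - <<'E'
from h import *
p=imaging.capture("side"); a=p["image"][100:280,220:400]; cv2.imwrite("pics/f.png",cv2.resize(a[:,:,::-1],None,fx=3.3,fy=3.3,interpolation=cv2.INTER_CUBIC))
E
```

```text
(no output)
```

View pics/f.png

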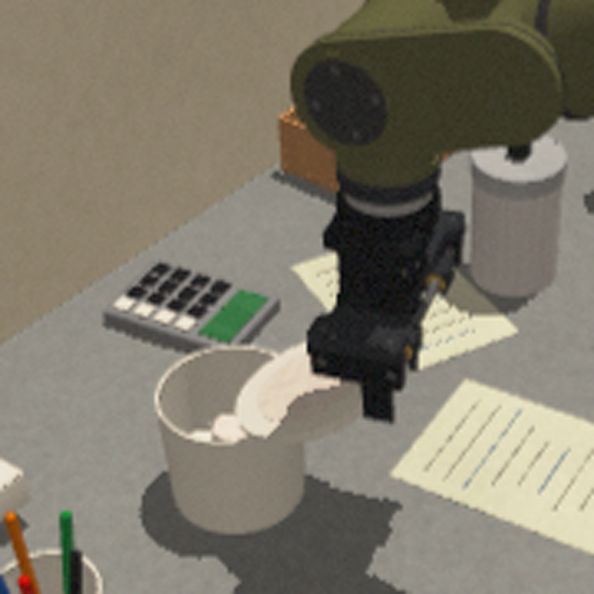

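The lid is about 75 mm out over the near rim, gently tilted and firmly held. The tub's mouth is open and the magnets inside are visible. I'll lift it and carry it on.

{"method": "carry_out", "body": {
  "series": "-0.02 0 -0.03 0 -1;-0.02 0 -0.04 0 -1;-0.02 0 -0.05 0 -1;-0.02 0 -0.05 0 -1;-0.02 0 -0.05 0 -1;-0.02 0 -0.05 0 -1;-0.02 0 -0.05 0 -1;-0.02 0 -0.04 0 -1;0 0 0 0 -1"
}}

```text
clock: 19.07
tool_pos: [0.4948, 0.1423, 0.2025]
orientation: [0.984, 0.178, 0.002, -0.0]
wrist_force: [0.3, -0.2, 0.1]
opening: 0.0391
grip_force: 0.0
```

```bash
python3 - <<'E'
from h import *
go([.46,.02,.18])
p=imaging.capture("side"); a=p["image"][60:300,220:460]; cv2.imwrite("pics/g.png",cv2.resize(a[:,:,::-1],None,fx=2.5,fy=2.5,interpolation=cv2.INTER_CUBIC))
E
```

```text
tcp [0.4948 0.1423 0.2025] heading 20.49 scaled shift [-0.5036  0.6826  0.1486]
```

View pics/g.png

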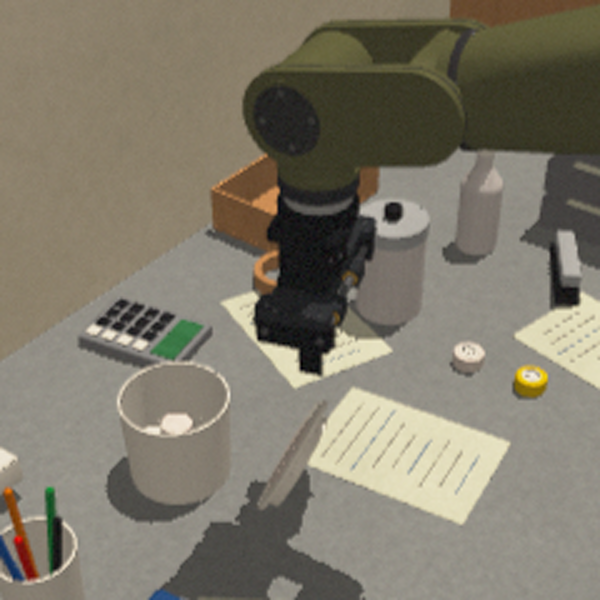

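The lid has slipped out beyond the tub and is dropping, seen edge-on at crop (290,450) and clear of the tub. I'll move up, let it settle, and locate it by depth.

{"method": "carry_out", "body": {
  "series": "-0.15 0.2 -0.15 0 1;-0.15 0.25 -0.15 0 1;-0.15 0.25 0 0 1;0 0.25 0 0 1;0 0.25 0 0 1;0 0.25 0 0 1;0 0.25 0 0 1;0 0.25 0 0 1;0 0 0 0 1;0 0 0 0 1;0 0 0 0 1;0 0 0 0 1"
}}

```text
clock: 20.12
tool_pos: [0.5352, -0.1439, 0.2404]
orientation: [0.984, 0.178, -0.0, -0.0]
wrist_force: [0.1, 0.6, -0.2]
opening: 0.0949
grip_force: 0.0
```

```bash
python3 - <<'E'
from h import *
np.set_printoptions(precision=3,suppress=True)
for c in ("top","side"):
    p=imaging.capture(c)
    for n in ("tub","lid","tape_measure","magnet_mid"):
        for r in finder.regions_of(p,n)[:3]:
            w=world(p,r["pixels"])
            if len(w): print(c,n,round(r["score"],2),r["box"],np.median(w,0),np.percentile(w,2,axis=0),np.percentile(w,98,axis=0))
    if c=="top": a=p["image"][120:270,200:420]; cv2.imwrite("pics/i.png",cv2.resize(a[:,:,::-1],None,fx=3.5,fy=3.5,interpolation=cv2.INTER_CUBIC))
E
```

```text
top tub 0.97 [273.2, 164.1, 311.6, 198.1] [0.655 0.204 0.041] [0.592 0.147 0.018] [0.707 0.257 0.113]
top lid 0.84 [298.3, 215.8, 336.5, 264.1] [0.449 0.124 0.016] [ 0.381  0.066 -0.001] [0.514 0.189 0.025]
top lid 0.62 [153.6, 206.8, 204.7, 269.4] [0.459 0.594 0.023] [0.361 0.511 0.013] [0.546 0.676 0.033]
top lid 0.56 [385.7, 138.8, 415.0, 163.1] [ 0.785 -0.165  0.022] [ 0.742 -0.208  0.003] [ 0.823 -0.123  0.031]
top tape_measure 0.77 [231.2, 219.9, 246.6, 241.1] [0.481 0.38  0.056] [0.447 0.366 0.003] [0.512 0.399 0.068]
top magnet_mid 0.47 [389.9, 227.2, 404.2, 239.8] [ 0.483 -0.162  0.021] [ 0.466 -0.181  0.001] [ 0.497 -0.113  0.409]
top magnet_mid 0.3 [457.9, 187.5, 482.8, 209.4] [ 0.612 -0.395  0.11 ] [ 0.588 -0.426  0.014] [ 0.642 -0.377  0.174]
side tub 0.75 [266.5, 205.8, 310.9, 260.8] [0.644 0.203 0.063] [0.587 0.141 0.002] [0.706 0.26  0.108]
side tub 0.44 [278.4, 296.2, 305.2, 328.2] [0.468 0.394 0.049] [0.441 0.369 0.005] [0.507 0.405 0.06 ]
side lid 0.78 [341.4, 241.5, 396.1, 280.0] [0.442 0.127 0.015] [0.377 0.07  0.011] [0.506 0.188 0.019]
side lid 0.75 [188.0, 341.9, 275.5, 398.3] [0.472 0.579 0.022] [0.38  0.512 0.019] [0.545 0.66  0.025]
side tape_measure 0.76 [278.6, 295.0, 306.4, 328.5] [0.469 0.393 0.048] [ 0.443  0.341 -0.002] [0.508 0.405 0.06 ]
side tape_measure 0.28 [400.3, 115.7, 422.4, 160.7] [ 0.605 -0.39   0.075] [ 0.584 -0.491 -0.004] [ 0.665 -0.375  0.167]
side magnet_mid 0.69 [427.0, 208.2, 441.1, 219.8] [ 0.392 -0.162  0.016] [ 0.376 -0.185  0.   ] [ 0.413 -0.151  0.024]
side magnet_mid 0.69 [211.6, 255.2, 252.2, 318.5] [0.597 0.443 0.074] [0.572 0.399 0.001] [0.652 0.477 0.148]
side magnet_mid 0.61 [401.1, 193.2, 414.5, 208.7] [ 0.478 -0.158  0.015] [ 0.461 -0.184  0.001] [ 0.498 -0.145  0.026]
```

View pics/i.png

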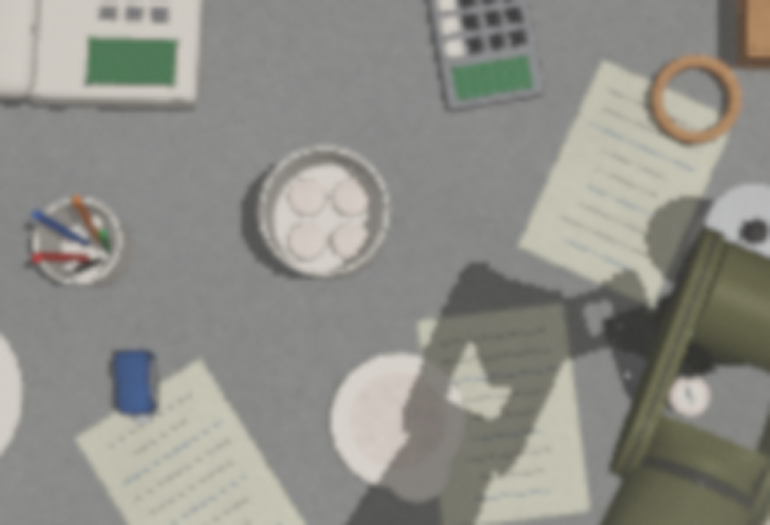

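The lid lies flat at (0.449, 0.124), about 0.22 m from the tub, and the white magnet is undisturbed at (0.482, -0.164). Next I'll pick up the magnet.

```bash
python3 -c "
from h import *
go([.4815,-.1635,.08])"
```

```text
tcp [ 0.5355 -0.1448  0.2408] heading 20.51 scaled shift [-0.3811 -0.0098  1.0717]
```

{"method": "carry_out", "body": {
  "series": "-0.13 -0.003 0 0 1;-0.13 -0.003 0 0 1;-0.12 -0.003 0.1 0 1;0 0 0.2 0 1;0 0 0.2 0 1;0 0 0.2 0 1;0 0 0.2 0 1;0 0 0.15 0 1;0 0 0 0 1;0 0 0 0 1;0 0 0 0 1"
}}

```text
clock: 21.53
tool_pos: [0.4827, -0.1642, 0.0849]
orientation: [0.984, 0.178, 0.001, 0.001]
wrist_force: [0.3, -0.1, 0.8]
opening: 0.0948
grip_force: 0.0
```

```bash
python3 - <<'E'
from h import *
go([.4815,-.1635,.004])
for c in ("side","top"):
    p=imaging.capture(c); w=world(p); w=w[(np.hypot(w[:,0]-.482,w[:,1]+.164)<.035)&(w[:,2]>.008)&(w[:,2]<.024)]
    print(len(w),w.mean(0).round(3),w.min(0).round(3),w.max(0).round(3))
E
```

```text
tcp [ 0.4827 -0.1642  0.0849] heading 20.49 scaled shift [-0.007  -0.0084  0.539 ] 
99 [ 0.479 -0.16   0.016] [ 0.46  -0.185  0.008] [ 0.5   -0.142  0.023]<stdin>:5: RuntimeWarning: Mean of empty slice.
  ret = um.true_divide(
Traceback (most recent call last):
ValueError: zero-size array to reduction operation minimum which has no identity
```

Side-camera extents give a centre of about (0.480, -0.164), which agrees. I'll descend and grip.

{"method": "carry_out", "body": {
  "series": "-0.01 0 0.14 0 1;0 0 0.14 0 1;0 0 0.13 0 1;0 0 0.12 0 1;0 0 0 0 1;0 0 0 0 1;0 0 0 0 -1;0 0 0 0 -1;0 0 0 0 -1;0 0 0 0 -1;0 0 0 0 -1;0 0 0 0 -1",
  "squeeze": 15
}}

```text
clock: 22.63
tool_pos: [0.4805, -0.1643, 0.0041]
orientation: [0.984, 0.178, 0.0, 0.0]
wrist_force: [0.2, -0.2, -0.3]
opening: 0.0605
grip_force: 0.0
```

{"method": "carry_out", "body": {
  "series": "0 0 0 0 -1;0 0 0 0 -1;0 0 0 0 -1;0 0 0 0 -1"
}}

```text
clock: 22.97
tool_pos: [0.4802, -0.1643, 0.0036]
orientation: [0.984, 0.178, -0.0, 0.0]
wrist_force: [-0.2, -0.7, 0.0]
opening: 0.0398
grip_force: 15.0
```

Gripped at 39.8 mm opening. I'll lift to 0.25, then go to above the tub at (0.654, 0.204).

{"method": "carry_out", "body": {
  "series": "0 0 -0.1 0 -1;0 0 -0.2 0 -1;0 0 -0.2 0 -1;0 0 -0.2 0 -1;0 0 -0.2 0 -1;0 0 -0.2 0 -1;0 0 -0.2 0 -1;0 0 -0.2 0 -1;0 0 -0.15 0 -1;0 0 0 0 -1;0 0 0 0 -1;0 0 0 0 -1"
}}

```text
clock: 23.97
tool_pos: [0.4796, -0.164, 0.2496]
orientation: [0.984, 0.178, -0.001, -0.001]
wrist_force: [0.9, -0.7, -1.2]
opening: 0.0395
grip_force: 15.0
```

```bash
python3 -c "
from h import *
go([.653,.203,.24])"
```

```text
tcp [ 0.4796 -0.164   0.2496] heading 20.49 scaled shift [ 1.9394 -1.8869  0.0637]
```

{"method": "carry_out", "body": {
  "series": "0.08 -0.08 0 0 -1;0.17 -0.165 0 0 -1;0.17 -0.165 0 0 -1;0.17 -0.165 0 0 -1;0.17 -0.165 0 0 -1;0.17 -0.165 0 0 -1;0.17 -0.165 0 0 -1;0.17 -0.165 0 0 -1;0.17 -0.165 0 0 -1;0.17 -0.165 0 0 -1;0.17 -0.165 0 0 -1;0.17 -0.165 0 0 -1"
}}

```text
clock: 24.97
tool_pos: [0.654, 0.2059, 0.2475]
orientation: [0.984, 0.178, -0.003, 0.0]
wrist_force: [0.4, -0.8, -0.1]
opening: 0.0399
grip_force: 15.0
```

{"method": "carry_out", "body": {
  "series": "0 0 0 0 -1;0 0 0 0 -1;0 0 0 0 -1;0 0 0 0 -1"
}}

```text
clock: 25.3
tool_pos: [0.654, 0.2032, 0.2498]
orientation: [0.984, 0.177, -0.001, 0.0]
wrist_force: [0.6, -0.4, -0.3]
opening: 0.0396
grip_force: 15.0
```

```bash
python3 - <<'E'
from h import *
print(readout.observe()["opening"],readout.observe()["grip_force"]); go([.653,.203,.095])
p=imaging.capture("top"); w=world(p); w=w[(np.hypot(w[:,0]-.653,w[:,1]-.203)<.08)&(w[:,2]>.105)&(w[:,2]<.118)]
print(len(w)); 
if len(w)>8: print(cv2.minEnclosingCircle(w[:,:2].astype(np.float32)), w.mean(0))
E
```

```text
0.03961105893922226 14.99990925192833
tcp [0.654  0.2032 0.2498] heading 20.43 scaled shift [-4.1000e-03 -1.0000e-03  1.0323e+00] 
22
((0.6459559202194214, 0.1988218128681183), 0.060790061950683594) [0.63189091 0.19109328 0.11154745]
```

{"method": "carry_out", "body": {
  "series": "-0.03 0 0.1 0 -1;0 0 0.2 0 -1;0 0 0.2 0 -1;0 0 0.2 0 -1;0 0 0.2 0 -1;0 0 0.2 0 -1;0 0 0.13 0 -1;0 0 0 0 -1;0 0 0 0 -1;0 0 0 0 -1"
}}

```text
clock: 26.18
tool_pos: [0.6517, 0.2024, 0.0688]
orientation: [0.984, 0.177, 0.001, -0.0]
wrist_force: [1.4, -1.1, -0.0]
opening: 0.0395
grip_force: 15.0
```

{"method": "carry_out", "body": {
  "series": "0 0 0 0 0.15;0 0 0 0 0.15;0 0 0 0 0.15;0 0 0 0 0.15;0 0 0 0 0.15;0 0 0 0 0.15"
}}

```text
clock: 26.68
tool_pos: [0.6506, 0.2029, 0.067]
orientation: [0.984, 0.178, 0.0, -0.0]
wrist_force: [-0.1, -0.1, -0.2]
opening: 0.0547
grip_force: 0.0
```

{"method": "carry_out", "body": {
  "series": "0 0 -0.1 0 0.15;0 0 -0.2 0 0.15;0 0 -0.2 0 0.15;0 0 -0.2 0 0.15;0 0 -0.2 0 0.15;0 0 -0.2 0 0.15;0 0 -0.1 0 0.15;0.1 0.25 0 0 0.15;0.1 0.25 0 0 0.15;0 0.25 0 0 0.15;0 0.25 0 0 0.15;0 0.25 0 0 0.15"
}}

```text
clock: 27.68
tool_pos: [0.7446, 0.0363, 0.2464]
orientation: [0.984, 0.178, -0.0, -0.0]
wrist_force: [0.3, 0.4, 0.2]
opening: 0.0549
grip_force: 0.0
```

{"method": "carry_out", "body": {
  "series": "0 0.2 0 0 0.15;0 0 0 0 0.15;0 0 0 0 0.15;0 0 0 0 0.15;0 0 0 0 0.15;0 0 0 0 0.15"
}}

```text
clock: 28.18
tool_pos: [0.7544, 0.0112, 0.2468]
orientation: [0.984, 0.179, 0.0, -0.0]
wrist_force: [0.1, 0.8, 0.2]
opening: 0.0546
grip_force: 0.0
```

```bash
python3 - <<'E'
from h import *
np.set_printoptions(precision=3,suppress=True)
p=imaging.capture("top")
for n in ("tub","lid","magnet_mid"):
    for r in finder.regions_of(p,n)[:4]:
        w=world(p,r["pixels"])
        if len(w): print(n,round(r["score"],2),r["box"],np.median(w,0),np.percentile(w,2,axis=0),np.percentile(w,98,axis=0))
a=p["image"][120:270,200:420]; cv2.imwrite("pics/j.png",cv2.resize(a[:,:,::-1],None,fx=3.5,fy=3.5,interpolation=cv2.INTER_CUBIC))
E
```

```text
tub 0.79 [272.9, 160.9, 311.4, 196.9] [0.657 0.203 0.042] [0.592 0.147 0.019] [0.71  0.257 0.112]
tub 0.53 [452.4, 221.5, 487.9, 248.2] [ 0.475 -0.405  0.04 ] [ 0.433 -0.472 -0.005] [ 0.516 -0.349  0.054]
lid 0.78 [154.4, 204.0, 204.5, 269.8] [0.459 0.594 0.023] [0.358 0.51  0.01 ] [0.546 0.676 0.033]
lid 0.61 [295.2, 219.8, 325.6, 266.5] [0.45  0.134 0.017] [0.38  0.093 0.005] [0.513 0.187 0.026]
lid 0.41 [384.3, 138.2, 411.4, 161.7] [ 0.784 -0.164  0.021] [ 0.74  -0.206  0.003] [ 0.826 -0.123  0.031]
magnet_mid 0.63 [390.6, 254.0, 405.5, 265.6] [ 0.4   -0.17   0.019] [ 0.381 -0.193 -0.004] [ 0.417 -0.152  0.029]
```

View pics/j.png

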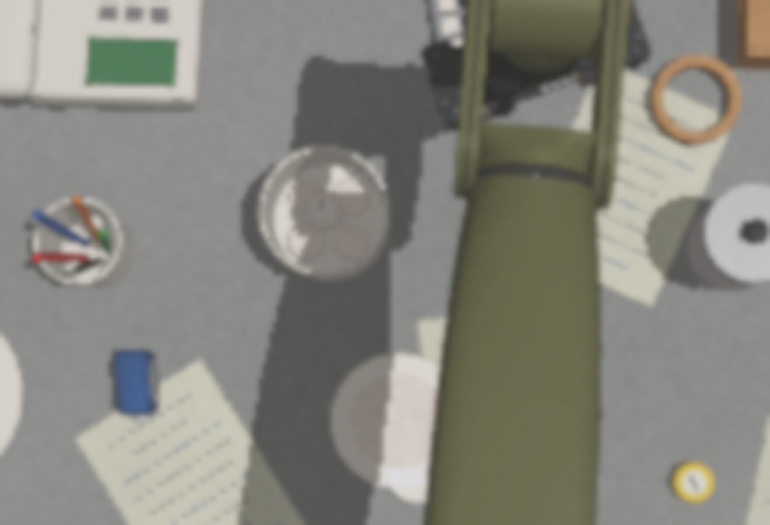

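The magnet lies in the middle of the tub, near (325,210) in the crop. The tub is upright, the lid is flat and clear of it, and only the yellow decoy is left on the desk. Handing in.

```bash
python3 -c "
from bench import manip
print(manip.sign_off())"
```

```text
the job is handed in; nothing more can be done
None
```

I handed the job in; no verdict came back. The lid lies flat about 0.22 m from the tub and the white magnet is in the tub, but the lid slipped from the gripper three times, last dropping to the desk, and the tub was pushed about 14 mm (limit 40 mm).

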